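Take the left-hand nut off the label unwinder

ROBOT

A 6-joint arm with a two-finger parallel gripper is mounted at the origin on the work surface. World frame = base frame: x ahead of the robot, y to its left, z up, the work surface at z = 0. Lengths are in m, angles in rad, forces in N, time in s.
With the tool pointing down it reaches from about 0.35 to 0.95 m from the base axis. Payload 17.4 kg.
Tool frame: the origin (TCP) lies on the centre line of the jaws, within the pads' length; the fingertips stand arm.nose_length ahead of it and the grasp point (between the pads) lies 11 mm behind it (arm.nose_length is the distance from the TCP to the fingertips, in m); z points along the fingers, y is the line along which they close (so a half turn about z gives the same grasp; the last joint's range is limited). The gripper opens to 93 mm and grips with 3 to 60 N. Pads are 15 mm wide; open, the fingers measure 128 mm over their backs; the gripper's body (75 mm by 188 mm) begins 65 mm behind the grasp point.
Start: joints at [1.199, 0.116, 1.442, -0, 1.584, -0.038], TCP at [0.221, 0.638, 0.227] pointing down, gripper open.
Joint ranges: [-2.83, 2.83], [-0.83, 2.19], [0.07, 2.5], [-1.14, 4.28], [0.01, 3], [-2.97, 2.97]. Speed limits (rad/s): [1.89, 1.89, 2.22, 3.14, 3.14, 3.14].

INTERFACE

Orientations are given as a unit quaternion [x, y, z, w].
In Python, from workcell import arm gives the robot as it stands. The module is installed in compiled form; this text tells all that it offers.
- The arm moves only by the tool servo_tool, never from a script. Its argument "increments" is a list of rows, each an object with "offset": the shift along the tool's x, y, z each as a share of 15 cm, from -1 to 1, a list of three; "roll": the turn about the tool's z as a share of 45 degrees, from -1 to 1; "fingers": the gripper's target within -1 to 1 (fully open at 1, half-way at 0, shut at -1). In form: [{"offset": [dx, dy, dz], "roll": roll, "fingers": fingers}, ...]. A call has 1 to 20 rows; each row is the pose to reach, as a shift and turn from the pose commanded when the call began, along the tool's axes at that moment; what a row does not reach only later rows make up. A row lasts 1/10 s, in which the tool goes at most 50 mm and 8.59 degrees, less where a joint would pass 70% of its speed; a pose out of reach is approached as far as the arm can. A call with a number of a shift or a turn outside -1 to 1 is refused whole. A call with a gripper value outside its range is refused whole. The fingers move at their own pace and stop on an object; "squeeze" is the grip in N (left out, the last holds). Time passes only in rows, so rows that repeat a pose let the fingers close. It gives the time, the measured TCP pose, the force, the opening and the grip force at its end, in the units of the state.
- arm.sense(): the state, without advancing time (a new reading comes with each control period).
- arm.get_image(name): name is "side" or "top" or "wrist"; returns the picture (420x560x3 uint8, red, green, blue); there is no depth.
- arm.camera_params(name): a dict with "fx", "fy", "cx", "cy" (pixels), "pose" (4x4, takes a point from camera to world coordinates); the wrist camera has in their place "tool_from_camera" (4x4, takes a point from camera to tool coordinates, whose origin is the TCP and whose axes are the flange's). Camera axes: x right, y up, looking along -z (the intrinsics and any distortion apply to the point x, -y, -z); pixel columns grow to the right and rows downward; lengths in m; the calibration is good to about 2 mm. A picture is of the moment at which its call begins: read the wrist's pose just before it. camera_params takes no time and is no camera call.
- arm.sign_off(): hands the job in; it is judged then, once.
Trained networks look in the newest picture that a camera, given by its name, has taken for a name from the list of things; names that differ only in an ending like _2 or _b are one class to them, and where a whole thing is asked for, a point or a joint stands for the part that bears it (a point fixed in the world has none). Each returns a list of dicts, best first, with "p" (0 to 1); they miss things now and then, are a little off and sometimes report something else, mostly with a low value. They report only what shows in the picture. A call takes as long as a camera call. They do not tell look-alikes from the thing itself.
- arm.masks_of(camera, thing): "mask" (420x560 bool, what is visible of it).
- arm.mark_of(camera, thing): "at" ([x, y, z] in m, in the coordinates of the camera as it stood for that picture, good to about 4 mm: a listed point, or the origin of a listed thing).
The state is a dict: "time": time; "joint_pos": joint angles; "qvel": joint speeds; "tau": joint torques, N m; "tool_pos": TCP position; "ee_rot": TCP orientation; "wrist_force": force on the tool from outside, world axes, zero at the start; "ft_torque": the same for the moment, N m; "finger_gap": finger opening in m; "grasp_force": force on a finger pad.
Only numpy, scipy, OpenCV 4.12 (cv2) and the standard library are available. Lean on these libraries where they do the work, as an engineer would, in place of code of your own. Each camera call takes 0.05 s, during which the arm holds its last target. There are 200 camera calls.

TASK

The orange nut that holds the label roll has a left-hand thread: unscrew it by turning it clockwise until the white line on its rim meets the white line engraved on the end plate, then lift it off the spindle and stand it upright in the red basket. Work gently: do not force the thread by pulling up, pressing or jamming the nut, do not drop it, and leave the other things on the table where they are.

Things in the scene. Friction and masses are not known exactly. Their poses are not given: they have to be found in the camera images.
- nut: Orange left-hand nut, 0.16 kg. Origin: centre of its flat underside, z along its axis. Round skirt 47 mm across and 25 mm high, closed on top, with a rim 64 mm across and 4 mm thick at the bottom. On top a bar grip 52 mm long (along the nut's own x), 14 mm wide (y), from 25 to 57 mm above the underside. 1.5 mm of sideways play on the spindle.
- nut_grip (a point): Middle of the rubber-coated bar grip, on the axis, 47 mm above the underside. A sprung rubber-faced plate pushes the nut up, so the thread drags (about 0.2 N m): grip at about 25 N. The thread drives the nut up several mm as it turns; a grip that does not follow by feel jams it (20 N more is too much). Let go, it stays; once free, the spring lifts it a little.
- nut_line (a point): Point on the white line on the nut's rim, 30 mm from the nut's axis along the nut's own +x (one end of the bar; the bar's top has a white stripe on that end too).
- label_stand: Label unwinder, fixed to the table: grey base 130 mm square, white paper roll 100 mm across, grey end plate 110 mm across with its top 59 mm above the table, upright steel spindle 31 mm across its thread, its end 84 mm above the table. Origin: on the spindle's axis at table height. Screwed home, the nut's underside is 67 mm above the table.
- open_line (a point): Point at the inner end of the white line engraved on the end plate, 30 mm from the spindle's axis: when the nut's line points this way the thread is free. It is 155 degrees clockwise, seen from above, from the red line; the thread lets go some 10 degrees before.
- locked_line (a point): The same for the red line on the end plate, 30 mm from the axis: the nut's line points here when it is screwed home, as at the start.
- red_basket: Red open basket, loose, 200 mm (x) by 160 mm (y), 45 mm high, walls and floor 4 mm. Origin: centre of its underside. Nothing in it.
- white_basket: White basket of the same size, loose: leave alone.
- clear_box: Small clear box, 110 x 80 x 45 mm, loose: leave alone.
- tape_roll: Yellow roll of tape lying flat, 90 mm in diameter, 24 mm high, loose: leave alone.
- glue_jar: Closed jar, 60 mm in diameter, 80 mm high, loose: leave alone.
- screwdriver: Screwdriver lying on the table: leave alone.
- paper_core: Cardboard core standing on end, 60 mm in diameter, 60 mm high, loose: leave alone.
There are look-alikes about, which are no part of the job. There is more than one size of the nut; the one meant has the size given above.

How it is judged:
On the way, in this order (a step that is already met when the one before it is completed fails the run):
1. the nut, still on the spindle, has been turned clockwise until its line meets the white line on the end plate (within about 20 degrees) (horizontal distance between nut_line and open_line below 0.0105 m and horizontal distance between nut and label_stand below 0.005 m and z of nut in the frame of label_stand below 0.085 m), for 0.05 s.
2. the nut has been lifted off the spindle (z of nut in the frame of label_stand above 0.09 m), for 0.1 s.
At the end, for the whole second after the job is handed in: The nut stands upright (within 0.1 rad) on the floor of the red basket, released and at rest, and the basket is within 30 mm of where it was (x of nut in the frame of red_basket between -0.08 and 0.08 m and y of nut in the frame of red_basket between -0.06 and 0.06 m and z of nut in the frame of red_basket below 0.008 m and angle between nut's own z axis and vertical below 0.1 rad and linear speed of nut below 0.02 m/s and contact force between the fingers and nut below 0.1 N and distance of red_basket from where it was at the start of the episode below 0.03 m); the robot touches nothing.
It fails at once if the thread or spindle is forced: more than 28 N between nut and unwinder (contact force between nut and label_stand above 28 N).
It fails at once if the nut is dropped or banged into the basket: more than 70 N (contact force between nut and red_basket above 70 N).
It fails at once if a bystander is moved by more than 30 mm (distance of any of white_basket, clear_box, tape_roll, glue_jar, screwdriver, paper_core from where it was at the start of the episode above 0.03 m).
It also fails if it takes over 67 s, if anything falls off the work surface, if the arm or the gripper's body presses on something with over 40 N, if the wrist force passes 120 N, or if a joint passes its speed limit or range.

## Working session

There is one attempt and no reset: what is moved stays moved. The work goes in short steps, Python scripts to look and compute and a tool call to move; the robot and the scene stay as the last step left them, time stands still between calls to the robot, and variables do not carry over. Pictures are saved under pics/ and viewed, at most 10 in all, crops included, and the job is handed in when it is done.

Besides the shell and the picture viewer there is one more tool, called after "Emit:" in YAML: its name, and indented under it one key for each argument. servo_tool: Moves the arm, as the interface text tells. Its arguments: {"type":"object","properties":{"increments":{"type":"array","items":{"type":"object","properties":{"offset":{"type":"array","items":{"type":"number"}},"roll":{"type":"number"},"fingers":{"type":"number"}}}},"squeeze":{"type":"number"}},"required":["increments"]}

```bash
mkdir -p pics; cat > h.py <<'E'
import numpy as np, cv2
from workcell import arm
from scipy.spatial.transform import Rotation as R
def T_tool():
    s=arm.sense(); T=np.eye(4); T[:3,:3]=R.from_quat(s["ee_rot"]).as_matrix(); T[:3,3]=s["tool_pos"]; return T
def campose(c,T=None):
    p=arm.camera_params(c)
    return np.array(p["pose"]) if "pose" in p else (T_tool() if T is None else T)@np.array(p["tool_from_camera"])
def snap(c,name=None):
    P=campose(c); im=arm.get_image(c)
    if name: cv2.imwrite("pics/"+name,im[:,:,::-1])
    return P,im
def marks(c,thing,P,n=4):
    return [(round(d["p"],2),np.round((P@np.r_[d["at"],1])[:3],3).tolist()) for d in arm.mark_of(c,thing)[:n]]
def proj(c,P,X):
    p=arm.camera_params(c); q=np.linalg.inv(P)@np.r_[X,1]
    return np.array([p["cx"]+p["fx"]*q[0]/-q[2], p["cy"]+p["fy"]*-q[1]/-q[2]])
def ray(c,P,u,v):
    p=arm.camera_params(c); d=P[:3,:3]@np.array([(u-p["cx"])/p["fx"],-(v-p["cy"])/p["fy"],-1]); return P[:3,3],d
def onz(c,P,u,v,z):
    o,d=ray(c,P,u,v); return o+d*(z-o[2])/d[2]
E
python3 - <<'E'
from h import *
s=arm.sense(); print({k:np.round(v,3).tolist() for k,v in s.items()}, arm.nose_length)
ims=[]
for c in ("top","side"):
    P,im=snap(c,c+"0.png"); print(c,{k:(v if not hasattr(v,'shape') else np.round(v,3).tolist()) for k,v in arm.camera_params(c).items()})
    for t in ("nut","nut_grip","nut_line","label_stand","open_line","locked_line","red_basket","white_basket","paper_core","glue_jar"): print(t,marks(c,t,P))
E
```

```text
{'time': 0.0, 'joint_pos': [1.199, 0.116, 1.442, -0.0, 1.584, -0.038], 'qvel': [-0.002, 0.001, 0.0, 0.0, 0.0, -0.001], 'tau': [-0.001, -72.127, -62.26, 0.078, 0.024, -0.0], 'tool_pos': [0.221, 0.638, 0.226], 'ee_rot': [0.166, 0.986, -0.001, -0.0], 'wrist_force': [-0.348, -0.306, -0.085], 'ft_torque': [-0.008, -0.002, -0.065], 'grasp_force': 0.0, 'finger_gap': 0.093} 0.008
top {'fx': 522.9588175716004, 'fy': 522.9588175716004, 'cx': 290.72315980202364, 'cy': 196.84246788690163, 'pose': [[-0.029, 0.985, -0.17, 0.228], [-0.999, -0.032, -0.016, 0.006], [-0.021, 0.17, 0.985, 1.661], [0.0, 0.0, 0.0, 1.0]]}
nut [(0.76, [0.57, 0.056, 0.065]), (0.47, [0.605, -0.101, -0.001])]
nut_grip [(0.87, [0.571, 0.058, 0.115]), (0.71, [0.734, 0.085, 0.03]), (0.61, [0.604, -0.105, 0.038])]
nut_line [(0.69, [0.6, 0.073, 0.07]), (0.66, [0.263, -0.31, 0.002]), (0.54, [0.626, -0.112, -0.001]), (0.48, [0.75, 0.075, 0.005])]
label_stand [(0.69, [0.569, 0.057, -0.001])]
open_line [(0.77, [0.558, 0.034, 0.058])]
locked_line [(0.94, [0.598, 0.074, 0.057])]
red_basket [(0.84, [0.536, 0.282, -0.001])]
white_basket [
[... 284 characters left out ...]
.432, -0.502], [0.003, 0.627, 0.779, 1.015], [0.0, 0.0, 0.0, 1.0]]}
nut [(0.78, [0.604, -0.104, -0.0]), (0.63, [0.568, 0.056, 0.064]), (0.6, [0.729, 0.092, -0.003])]
nut_grip [(0.74, [0.733, 0.088, 0.033]), (0.59, [0.6, -0.103, 0.031]), (0.58, [0.568, 0.05, 0.111])]
nut_line [(0.8, [0.59, 0.073, 0.07]), (0.7, [0.623, -0.114, 0.002]), (0.5, [0.748, 0.073, 0.002])]
label_stand [(0.91, [0.566, 0.052, -0.001])]
open_line [(0.96, [0.552, 0.024, 0.054]), (0.24, [0.594, 0.072, 0.069])]
locked_line [(0.91, [0.592, 0.068, 0.06])]
red_basket [(0.67, [0.533, 0.282, -0.002])]
white_basket [(0.58, [0.507, -0.26, 0.003])]
paper_core [(0.89, [0.305, 0.366, -0.001])]
glue_jar [(0.7, [0.724, 0.263, -0.003])]
```

View pics/side0.png

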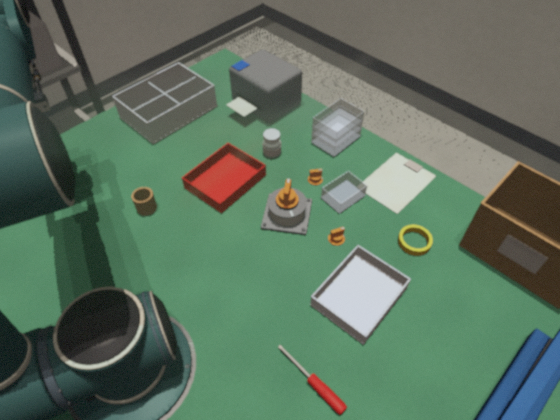

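```bash
python3 - <<'E'
from h import *
T=T_tool()
def go(t): print(np.round(T[:3,:3].T@(np.array(t)-T[:3,3])/0.15,3))
go([0.568,0.055,0.23])
p=arm.camera_params("wrist"); print(np.round(p["tool_from_camera"],3),p["fx"],p["cx"],p["cy"])
for c in("top","side"):
  P=campose(c); print(c,proj(c,P,[.568,.055,.124]),proj(c,P,[.733,.088,.03]),proj(c,P,[.603,-.103,.03]))
E
```

```text
[-3.458 -2.913 -0.023]
[[-0.     0.969  0.246  0.067]
 [ 1.     0.     0.001 -0.   ]
 [ 0.     0.246 -0.969 -0.158]
 [ 0.     0.     0.     1.   ]] 351.38604309677686 284.2503056183895 210.18248999201083
top [281.87607752 172.79591381] [271.46878008 129.60307835] [332.16169058 166.7765322 ]
side [286.35249749 185.3031349 ] [315.68952629 171.69847101] [336.90647848 231.40969756]
```

Side picture: nut on its stand at pixel (287,190), red basket (225,177), white one (360,290), small look-alike nuts at (316,176) and (337,237). The detections agree. Moving over the nut.

Emit:
servo_tool:
  increments:
    - {"offset": [-0.33,-0.28,0],"roll": 0,"fingers": 1}
    - {"offset": [-0.66,-0.56,0],"roll": 0,"fingers": 1}
    - {"offset": [-0.99,-0.83,0],"roll": 0,"fingers": 1}

```text
time: 1.4
tool_pos: [0.2983, 0.5074, 0.2264]
ee_rot: [0.166, 0.986, -0.0, 0.0]
wrist_force: [0.9, 0.1, -0.2]
finger_gap: 0.093
grasp_force: 0.0
```

Emit:
servo_tool:
  increments:
    - {"offset": [-0.33,-0.28,0],"roll": 0,"fingers": 1}
    - {"offset": [-0.66,-0.56,0],"roll": 0,"fingers": 1}
    - {"offset": [-0.99,-0.83,0],"roll": 0,"fingers": 1}

```text
time: 1.7
tool_pos: [0.3753, 0.3782, 0.2268]
ee_rot: [0.166, 0.986, 0.0, 0.0]
wrist_force: [1.5, -0.8, 0.4]
finger_gap: 0.093
grasp_force: 0.0
```

Emit:
servo_tool:
  increments:
    - {"offset": [-0.33,-0.28,0],"roll": 0,"fingers": 1}
    - {"offset": [-0.66,-0.56,0],"roll": 0,"fingers": 1}
    - {"offset": [-0.99,-0.83,0],"roll": 0,"fingers": 1}

```text
time: 2.0
tool_pos: [0.4521, 0.2493, 0.227]
ee_rot: [0.166, 0.986, 0.0, 0.0]
wrist_force: [1.0, 0.5, -0.2]
finger_gap: 0.0931
grasp_force: 0.0
```

Emit:
servo_tool:
  increments:
    - {"offset": [0,0,0],"roll": -0.19,"fingers": 1}
    - {"offset": [0,0,0],"roll": -0.38,"fingers": 1}
    - {"offset": [0,0,0],"roll": -0.57,"fingers": 1}
    - {"offset": [0,0,0],"roll": -0.76,"fingers": 1}
    - {"offset": [0,0,0],"roll": -0.95,"fingers": 1}
    - {"offset": [0,0,0],"roll": -0.95,"fingers": 1}

```text
time: 2.6
tool_pos: [0.4515, 0.2512, 0.2267]
ee_rot: [-0.206, 0.979, 0.0, 0.0]
wrist_force: [-0.2, -0.0, -0.1]
finger_gap: 0.0932
grasp_force: 0.0
```

```bash
python3 - <<'E'
from h import *
s=arm.sense(); print(s["time"],s["joint_pos"],s["tool_pos"],s["ee_rot"])
P,im=snap("wrist","w1.png")
for t in ("nut","nut_grip","nut_line","label_stand","open_line","locked_line"): print(t,marks("wrist",t,P))
T=T_tool(); print(np.round(T,3))
print(np.round(T[:3,:3].T@(np.array([.568,.055,.23])-T[:3,3])/0.15,3))
E
```

```text
2.6 [ 4.58256992e-01 -2.33456712e-01  1.77584446e+00  8.50160807e-06
  1.59905135e+00 -1.52762981e+00] [0.45153284 0.25116845 0.22672482] [-2.06058556e-01  9.78539660e-01  2.31642706e-05  7.33230206e-05]
nut [(0.9, [0.568, 0.052, 0.069])]
nut_grip [(0.64, [0.572, 0.052, 0.114])]
nut_line [(0.75, [0.598, 0.073, 0.068])]
label_stand [(0.75, [0.57, 0.055, -0.001])]
open_line [(0.66, [0.556, 0.027, 0.06])]
locked_line [(0.61, [0.598, 0.067, 0.053])]
[[-0.917 -0.399  0.     0.452]
 [-0.399  0.917 -0.     0.251]
 [-0.    -0.    -1.     0.227]
 [ 0.     0.     0.     1.   ]]
[-0.19  -1.509 -0.022]
```

View pics/w1.png

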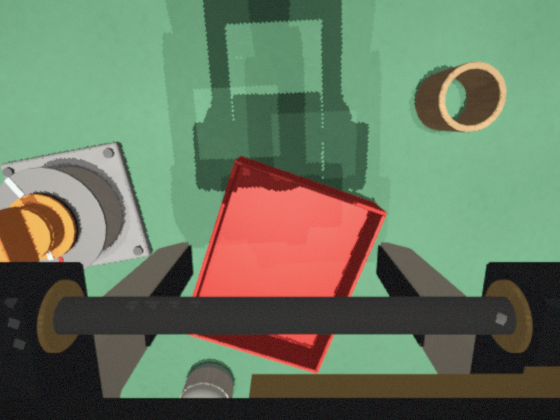

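The wrist picture shows the red basket at (290,260), empty, the stand at lower left with nut centre near (35,230), and the white line at (12,185). Now stopping 5 cm short with the nut in clear view.

Emit:
servo_tool:
  increments:
    - {"offset": [-0.18,-0.3,0],"roll": 0,"fingers": 1}
    - {"offset": [-0.36,-0.6,0],"roll": 0,"fingers": 1}
    - {"offset": [-0.55,-0.9,0],"roll": 0,"fingers": 1}

```text
time: 3.25
tool_pos: [0.5757, 0.1641, 0.2269]
ee_rot: [-0.204, 0.979, 0.0, 0.0]
wrist_force: [-0.2, 0.9, -0.0]
finger_gap: 0.0927
grasp_force: 0.0
```

Emit:
servo_tool:
  increments:
    - {"offset": [0,-0.3,0],"roll": -0.12,"fingers": 1}
    - {"offset": [0,-0.61,0],"roll": -0.24,"fingers": 1}
    - {"offset": [0,-0.61,0],"roll": -0.24,"fingers": 1}
    - {"offset": [0,-0.61,0],"roll": -0.24,"fingers": 1}

```text
time: 3.65
tool_pos: [0.6113, 0.0806, 0.2263]
ee_rot: [-0.294, 0.956, 0.0, -0.0]
wrist_force: [-0.3, 0.1, 0.5]
finger_gap: 0.0932
grasp_force: 0.0
```

```bash
python3 - <<'E'
from h import *
s=arm.sense(); print(s["time"],s["joint_pos"],s["tool_pos"])
P,im=snap("wrist","w2.png")
for t in ("nut","nut_grip","nut_line","label_stand","open_line","locked_line"): print(t,marks("wrist",t,P))
T=T_tool(); print(np.round(T,4).tolist(), np.degrees(np.arctan2(T[1,1],T[0,1])))
print(proj("wrist",P,[.569,.0545,.124]))
E
```

```text
3.65 [ 8.96736482e-02 -1.02629085e-02  1.57331567e+00  1.85720511e-04
  1.57914665e+00 -2.07850744e+00] [0.61125169 0.08061833 0.22632458]
nut [(0.96, [0.567, 0.053, 0.069]), (0.95, [0.734, 0.082, -0.003]), (0.65, [0.604, -0.102, -0.001])]
nut_grip [(0.84, [0.728, 0.087, 0.033]), (0.56, [0.572, 0.052, 0.113]), (0.56, [0.604, -0.103, 0.031])]
nut_line [(0.92, [0.622, -0.117, 0.003]), (0.7, [0.593, 0.071, 0.068]), (0.64, [0.747, 0.073, 0.003])]
label_stand []
open_line [(0.87, [0.556, 0.027, 0.059])]
locked_line [(0.87, [0.598, 0.066, 0.057])]
[[-0.8244, -0.566, 0.0003, 0.6108], [-0.566, 0.8244, 0.0001, 0.0822], [-0.0003, -0.0001, -1.0, 0.2268], [0.0, 0.0, 0.0, 1.0]] 124.47173213227175
[287.55836991 146.70938357]
```

View pics/w2.png

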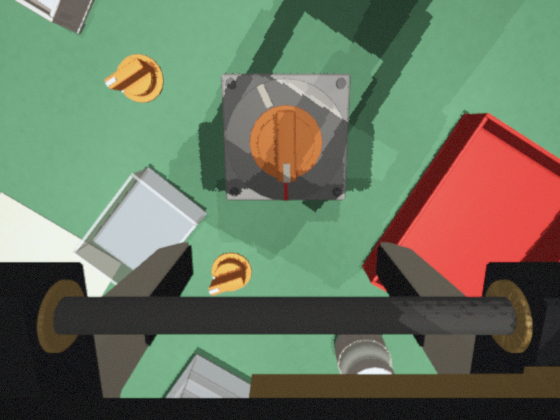

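Wrist view 2: the nut is at (286,143), its bar upright in the picture and so aligned with tool x. The stripe end points to the red line at (286,190) and the white line is at (264,95). I'll refine the centre from this saved picture.

```bash
python3 - <<'E'
from h import *
from scipy.optimize import least_squares
im=cv2.imread("pics/w2.png"); hsv=cv2.cvtColor(im,cv2.COLOR_BGR2HSV)
m=cv2.inRange(hsv,(5,120,60),(20,255,255)); m[:90]=0;m[200:]=0;m[:,:225]=0;m[:,350:]=0
m=cv2.morphologyEx(m,cv2.MORPH_OPEN,np.ones((3,3)))
c=max(cv2.findContours(m,0,2)[0],key=cv2.contourArea); print(cv2.boundingRect(c),cv2.fitEllipse(cv2.convexHull(c)))
TC=np.array(arm.camera_params("wrist")["tool_from_camera"])
# all in tool frame; table z = .2265 -> rim z
h=cv2.convexHull(c)[:,0]
def pts(x,y,z,r,a=np.linspace(0,2*np.pi,72)): return np.array([proj("wrist",TC,[x+r*np.cos(t),y+r*np.sin(t),z]) for t in a])
def bb(p):
    poly=np.concatenate([pts(p[0],p[1],.2265-.067,.032),pts(p[0],p[1],.2265-.071,.032)]); return np.r_[poly.min(0),poly.max(0)]
x,y,w,hh=cv2.boundingRect(c); print(bb([.05,.001]))
r=least_squares(lambda p:bb(p)-np.array([x,y,x+w-1,y+hh-1]),[.05,.001]); print(r.x,r.fun)
s=arm.sense();print(s["tool_pos"]); T=T_tool(); print(T@np.r_[r.x,.156,1])
# bar edges
g=im[125:165,255:315].astype(int); print(g.mean(0).astype(int)[:, :].tolist())
E
```

```text
(250, 105, 72, 77) ((285.48101806640625, 142.54579162597656), (71.6760025024414, 75.88680267333984), 179.9582977294922)
[249.28492446 103.87149515 322.30024812 178.18513668]
[0.04832333 0.00074494] [-0.95898853  0.91834011  0.95876781 -0.96609448]
[0.61082932 0.08220725 0.22683023]
[0.57061664 0.05547977 0.07081651 1.        ]
[[68, 120, 189], [66, 119, 191], [63, 116, 188], [60, 113, 186], [63, 117, 191], [64, 119, 192], [64, 118, 192], [65, 120, 194], [66, 122, 195], [67, 122, 196], [66, 122, 195], [66, 121, 194], [65, 119, 192], [64, 118, 190], [63, 117, 189], [64, 117, 190], [64, 117, 190], [63, 115, 187], [58, 107, 177], [49, 93, 157], [41, 81, 141], [38, 76, 134], [41, 82, 146], [47, 93, 161], [53, 102, 173], [55, 105, 176], [56, 105, 177], [56, 106, 176], [58, 107, 177], [60, 108, 177], [60, 108, 176], [60, 109, 177], [60, 109, 177], [62, 110, 178], [60, 109, 178], [58, 108, 178], [58, 108, 178], [57, 107, 178], [54, 102, 173], [46, 91, 160], [47, 91, 158], [55, 104, 174], [58, 108, 179], [58, 108, 179], [58, 108, 179], [58, 108, 179], [58, 109, 180], [59, 110, 181], [60, 111, 183], [60, 112, 185], [61, 114, 186], [61, 113, 186], [62, 114, 186], [62, 115, 186], [62, 115, 188], [62, 116, 189], [63, 116, 189], [62, 115, 188], [63, 116, 190], [65, 119, 192]]
```

Emit:
servo_tool:
  increments:
    - {"offset": [0.16,0,0],"roll": 0,"fingers": 1}
    - {"offset": [0.327,0.005,0.1],"roll": 0,"fingers": 0.6}
    - {"offset": [0.327,0.005,0.35],"roll": 0,"fingers": 0.2}
    - {"offset": [0.327,0.005,0.6],"roll": 0,"fingers": 0}
    - {"offset": [0.327,0.005,0.75],"roll": 0,"fingers": 0}
    - {"offset": [0.327,0.005,0.8],"roll": 0,"fingers": -0.2}
    - {"offset": [0.327,0.005,0.805],"roll": 0,"fingers": -0.4}
    - {"offset": [0.327,0.005,0.805],"roll": 0,"fingers": -0.45}
    - {"offset": [0.327,0.005,0.805],"roll": 0,"fingers": -0.5}
  squeeze: 10

```text
time: 4.9
tool_pos: [0.5709, 0.0544, 0.1075]
ee_rot: [-0.296, 0.955, -0.0, 0.001]
wrist_force: [-0.5, -0.5, 0.1]
finger_gap: 0.0335
grasp_force: 0.0
```

```bash
python3 - <<'E'
from h import *
s=arm.sense(); print({k:np.round(s[k],4).tolist() for k in("time","joint_pos","tool_pos","wrist_force","finger_gap","ft_torque")})
P,im=snap("wrist","w3.png"); print(marks("wrist","nut_grip",P))
E
```

```text
{'time': 4.9, 'joint_pos': [0.0505, -0.0483, 1.8054, -0.0, 1.3824, -2.1212], 'tool_pos': [0.5709, 0.0544, 0.1075], 'wrist_force': [-0.459, -0.5324, 0.1054], 'finger_gap': 0.0335, 'ft_torque': [0.092, 0.0448, 0.0253]}
[(0.87, [0.602, -0.102, 0.033]), (0.79, [0.571, 0.051, 0.112])]
```

View pics/w3.png

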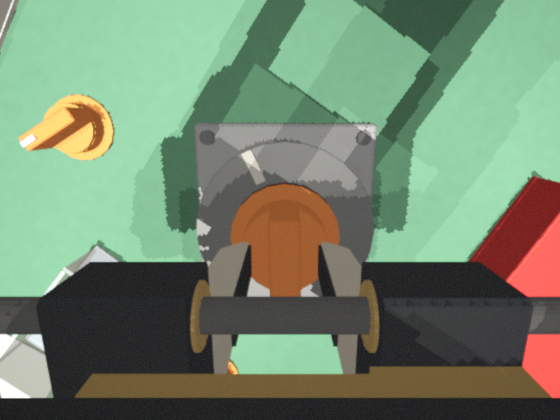

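The fingers straddle the bar symmetrically (bar at column 285, fingers at 230 and 340). Lowering 3 mm and closing.

Emit:
servo_tool:
  increments:
    - {"offset": [0,0,0.02],"roll": 0,"fingers": -0.6}
    - {"offset": [0,0,0.02],"roll": 0,"fingers": -0.7}
    - {"offset": [0,0,0.02],"roll": 0,"fingers": -1}
    - {"offset": [0,0,0.02],"roll": 0,"fingers": -1}
    - {"offset": [0,0,0.02],"roll": 0,"fingers": -1}
    - {"offset": [0,0,0.02],"roll": 0,"fingers": -1}
  squeeze: 10

```text
time: 5.6
tool_pos: [0.5702, 0.0542, 0.1028]
ee_rot: [-0.296, 0.955, -0.0, -0.0]
wrist_force: [-0.0, -0.6, -1.6]
finger_gap: 0.0144
grasp_force: 10.0
```

Emit:
servo_tool:
  increments:
    - {"offset": [0,0,0],"roll": 0,"fingers": -1}
    - {"offset": [0,0,0],"roll": 0,"fingers": -1}
    - {"offset": [0,0,0],"roll": 0,"fingers": -1}
  squeeze: 25

```text
time: 5.9
tool_pos: [0.5702, 0.0542, 0.1028]
ee_rot: [-0.296, 0.955, -0.0, -0.0]
wrist_force: [0.2, -1.9, -1.0]
finger_gap: 0.0139
grasp_force: 25.0
```

```bash
cat > s.py <<'E'
from h import *
s=arm.sense(); T=T_tool()
print({k:np.round(s[k],4).tolist() for k in("time","tool_pos","wrist_force","finger_gap","ft_torque","grasp_force")})
print("yaw y",np.degrees(np.arctan2(T[1,1],T[0,1])),"force in tool",np.round(T[:3,:3].T@s["wrist_force"],2),"J6",s["joint_pos"][5])
E
python3 s.py
```

```text
{'time': 5.9, 'tool_pos': [0.5702, 0.0542, 0.1028], 'wrist_force': [0.2125, -1.8535, -0.9507], 'finger_gap': 0.0139, 'ft_torque': [-0.2387, -0.0222, 0.1121], 'grasp_force': 24.9545}
yaw y 124.4232527095684 force in tool [ 0.87 -1.65  0.95] J6 -2.121293748893341
```

Emit:
servo_tool:
  increments:
    - {"offset": [0,0,0],"roll": 0.05,"fingers": -1}
    - {"offset": [0,0,0],"roll": 0.1,"fingers": -1}
    - {"offset": [0,0,0],"roll": 0.1,"fingers": -1}

```text
time: 6.2
tool_pos: [0.5702, 0.0543, 0.103]
ee_rot: [-0.258, 0.966, 0.0, 0.0]
wrist_force: [-1.1, -0.7, -0.4]
finger_gap: 0.0136
grasp_force: 25.0
```

```bash
python3 s.py
```

```text
{'time': 6.2, 'tool_pos': [0.5702, 0.0543, 0.103], 'wrist_force': [-1.1486, -0.7048, -0.3667], 'finger_gap': 0.0136, 'ft_torque': [-0.034, 0.1391, 0.0682], 'grasp_force': 24.9561}
yaw y 119.89085962157829 force in tool [ 1.35 -0.04  0.37] J6 -2.0421096727213097
```

Emit:
servo_tool:
  increments:
    - {"offset": [0,0,0],"roll": 0.08,"fingers": -1}
    - {"offset": [0,0,0],"roll": 0.16,"fingers": -1}
    - {"offset": [0,0,0],"roll": 0.22,"fingers": -1}
    - {"offset": [0,0,0],"roll": 0.22,"fingers": -1}

```text
time: 6.6
tool_pos: [0.5704, 0.0544, 0.1033]
ee_rot: [-0.174, 0.985, 0.0, 0.0]
wrist_force: [-0.2, 0.3, 2.7]
finger_gap: 0.0136
grasp_force: 25.0
```

```bash
python3 s.py
```

```text
{'time': 6.6, 'tool_pos': [0.5704, 0.0544, 0.1033], 'wrist_force': [-0.219, 0.3405, 2.6587], 'finger_gap': 0.0136, 'ft_torque': [0.1667, 0.0859, 0.0651], 'grasp_force': 24.9582}
yaw y 110.0447845375325 force in tool [ 0.09  0.4  -2.66] J6 -1.8702531730808987
```

Emit:
servo_tool:
  increments:
    - {"offset": [0,0,-0.002],"roll": 0.09,"fingers": -1}
    - {"offset": [0,0,-0.003],"roll": 0.18,"fingers": -1}
    - {"offset": [0,0,-0.004],"roll": 0.27,"fingers": -1}
    - {"offset": [0,0,-0.005],"roll": 0.36,"fingers": -1}
    - {"offset": [0,0,-0.006],"roll": 0.44,"fingers": -1}
    - {"offset": [0,0,-0.006],"roll": 0.44,"fingers": -1}

```text
time: 7.2
tool_pos: [0.5704, 0.0543, 0.1041]
ee_rot: [-0.002, 1.0, -0.0, 0.0]
wrist_force: [0.7, -1.1, 3.3]
finger_gap: 0.0138
grasp_force: 25.0
```

```bash
python3 s.py; python3 - <<'E'
from h import *
P,im=snap("wrist","w4.png"); print(marks("wrist","nut",P),marks("wrist","nut_line",P))
E
```

```text
{'time': 7.2, 'tool_pos': [0.5704, 0.0543, 0.1041], 'wrist_force': [0.6768, -1.0871, 3.2836], 'finger_gap': 0.0138, 'ft_torque': [-0.0844, -0.0769, -0.0303], 'grasp_force': 24.9623}
yaw y 90.28156142845002 force in tool [-0.67 -1.09 -3.28] J6 -1.5253374984018417
[(0.87, [0.569, 0.055, 0.071]), (0.61, [0.603, -0.104, 0.001])] [(0.69, [0.621, -0.12, 0.0])]
```

View pics/w4.png

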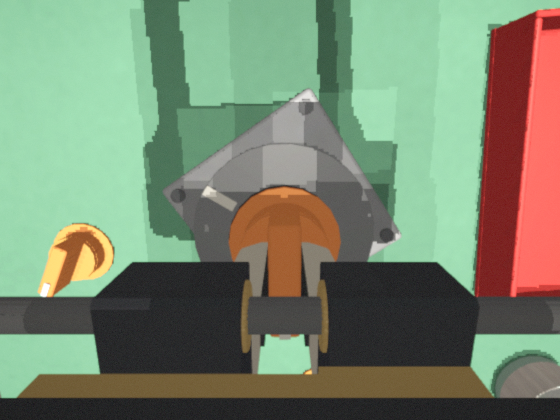

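Bar still vertical in the wrist picture (285,250) while the stand has rotated, so the nut turns with the grip without slipping. The nut climbs about 0.4 mm per 10°; I'll keep following.

Emit:
servo_tool:
  increments:
    - {"offset": [0,0,-0.003],"roll": 0.12,"fingers": -1}
    - {"offset": [0,0,-0.005],"roll": 0.24,"fingers": -1}
    - {"offset": [0,0,-0.006],"roll": 0.36,"fingers": -1}
    - {"offset": [0,0,-0.008],"roll": 0.48,"fingers": -1}
    - {"offset": [0,0,-0.009],"roll": 0.6,"fingers": -1}
    - {"offset": [0,0,-0.009],"roll": 0.6,"fingers": -1}

```text
time: 7.95
tool_pos: [0.5704, 0.054, 0.1053]
ee_rot: [0.232, 0.973, -0.0, 0.0]
wrist_force: [1.8, -2.9, 3.7]
finger_gap: 0.0138
grasp_force: 25.0
```

Emit:
servo_tool:
  increments:
    - {"offset": [0,0,-0.003],"roll": 0.12,"fingers": -1}
    - {"offset": [0,0,-0.005],"roll": 0.24,"fingers": -1}
    - {"offset": [0,0,-0.007],"roll": 0.36,"fingers": -1}
    - {"offset": [0,0,-0.009],"roll": 0.48,"fingers": -1}
    - {"offset": [0,0,-0.01],"roll": 0.6,"fingers": -1}
    - {"offset": [0,0,-0.01],"roll": 0.6,"fingers": -1}

```text
time: 8.55
tool_pos: [0.5702, 0.0538, 0.1065]
ee_rot: [0.452, 0.892, -0.0, 0.0]
wrist_force: [1.0, -5.4, 0.8]
finger_gap: 0.0136
grasp_force: 25.0
```

```bash
python3 s.py
```

```text
{'time': 8.55, 'tool_pos': [0.5702, 0.0538, 0.1065], 'wrist_force': [1.0092, -5.3632, 0.7568], 'finger_gap': 0.0136, 'ft_torque': [-0.9583, -0.1944, -0.1912], 'grasp_force': 24.9797}
yaw y 36.27502961693021 force in tool [-4.92 -2.36 -0.75] J6 -0.5829879970775612
```

Emit:
servo_tool:
  increments:
    - {"offset": [-0.003,-0.002,-0.001],"roll": 0.1,"fingers": -1}
    - {"offset": [-0.003,-0.002,-0.003],"roll": 0.22,"fingers": -1}
    - {"offset": [-0.003,-0.002,-0.005],"roll": 0.34,"fingers": -1}
    - {"offset": [-0.003,-0.002,-0.006],"roll": 0.46,"fingers": -1}
    - {"offset": [-0.003,-0.002,-0.007],"roll": 0.55,"fingers": -1}
    - {"offset": [-0.003,-0.002,-0.007],"roll": 0.55,"fingers": -1}

```text
time: 9.15
tool_pos: [0.57, 0.0535, 0.1075]
ee_rot: [0.632, 0.775, -0.0, -0.0]
wrist_force: [-1.7, -3.4, 2.1]
finger_gap: 0.0139
grasp_force: 25.0
```

```bash
python3 s.py
```

```text
{'time': 9.15, 'tool_pos': [0.57, 0.0535, 0.1075], 'wrist_force': [-1.6572, -3.3692, 2.0728], 'finger_gap': 0.0139, 'ft_torque': [-0.7183, 0.1667, -0.1517], 'grasp_force': 24.9749}
yaw y 11.61559589933352 force in tool [-2.97 -2.3  -2.07] J6 -0.1534089846680408
```

Emit:
servo_tool:
  increments:
    - {"offset": [-0.002,-0.002,-0.002],"roll": 0.12,"fingers": -1}
    - {"offset": [-0.002,-0.002,-0.004],"roll": 0.24,"fingers": -1}
    - {"offset": [-0.002,-0.002,-0.006],"roll": 0.36,"fingers": -1}
    - {"offset": [-0.002,-0.002,-0.008],"roll": 0.48,"fingers": -1}
    - {"offset": [-0.002,-0.002,-0.008],"roll": 0.5,"fingers": -1}
    - {"offset": [-0.002,-0.002,-0.008],"roll": 0.5,"fingers": -1}

```text
time: 9.75
tool_pos: [0.5698, 0.0534, 0.1087]
ee_rot: [0.77, 0.638, -0.0, -0.0]
wrist_force: [-0.6, -2.1, -0.7]
finger_gap: 0.0135
grasp_force: 25.0
```

```bash
python3 s.py
```

```text
{'time': 9.75, 'tool_pos': [0.5698, 0.0534, 0.1087], 'wrist_force': [-0.6162, -2.0847, -0.7373], 'finger_gap': 0.0135, 'ft_torque': [-0.3818, 0.0921, 0.0155], 'grasp_force': 24.9575}
yaw y -10.761818949694504 force in tool [-2.16 -0.22  0.74] J6 0.23660194802387513
```

Emit:
servo_tool:
  increments:
    - {"offset": [0,0,0],"roll": 0.1,"fingers": -1}
    - {"offset": [0,0,-0.002],"roll": 0.2,"fingers": -1}
    - {"offset": [0,0,-0.003],"roll": 0.3,"fingers": -1}
    - {"offset": [0,0,-0.004],"roll": 0.4,"fingers": -1}
    - {"offset": [0,0,-0.004],"roll": 0.43,"fingers": -1}
    - {"offset": [0,0,-0.004],"roll": 0.43,"fingers": -1}
    - {"offset": [0,0,-0.004],"roll": 0.43,"fingers": -1}

```text
time: 10.45
tool_pos: [0.5698, 0.0534, 0.1095]
ee_rot: [0.867, 0.499, -0.0, -0.0]
wrist_force: [-3.5, -2.3, 2.0]
finger_gap: 0.0138
grasp_force: 25.0
```

```bash
python3 s.py; python3 - <<'E'
from h import *
s=arm.sense()
P,im=snap("wrist","w5.png"); print(marks("wrist","nut",P),marks("wrist","nut_line",P),marks("wrist","open_line",P))
P,im=snap("top"); print(marks("top","nut_line",P),marks("top","open_line",P))
P,im=snap("side","s5.png"); print(marks("side","nut_line",P),marks("side","open_line",P))
E
```

```text
{'time': 10.45, 'tool_pos': [0.5698, 0.0534, 0.1095], 'wrist_force': [-3.465, -2.271, 2.0108], 'finger_gap': 0.0138, 'ft_torque': [-0.4124, 0.7461, 0.0788], 'grasp_force': 24.9593}
yaw y -30.195497263129436 force in tool [-3.71 -1.85 -2.01] J6 0.5757880004694609
[(0.87, [0.731, 0.085, -0.003]), (0.61, [0.571, 0.052, 0.077])] [(0.59, [0.748, 0.076, -0.0])] []
[(0.66, [0.595, 0.073, 0.061]), (0.65, [0.623, -0.112, -0.002]), (0.42, [0.558, 0.028, 0.078]), (0.4, [0.75, 0.071, 0.005])] [(0.67, [0.559, 0.031, 0.059])]
[(0.83, [0.553, 0.032, 0.079]), (0.63, [0.746, 0.072, 0.001]), (0.59, [0.624, -0.114, -0.001])] [(0.62, [0.555, 0.025, 0.06])]
```

View pics/w5.png

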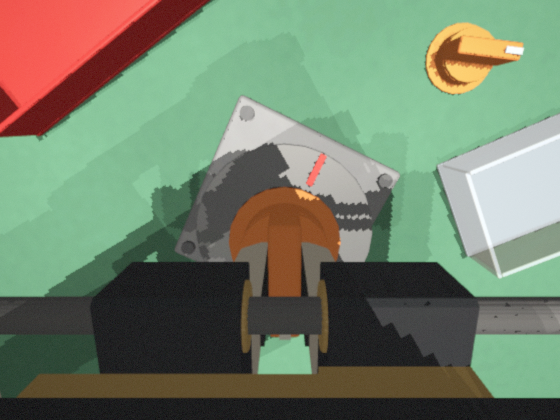

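Wrist picture 5: the red line at (317,170) is about 25° off the bar's back end, matching 155° turned. The nut line and open line coincide in the top and side views. Lift test of 1 mm first.

Emit:
servo_tool:
  increments:
    - {"offset": [-0.002,0,-0.003],"roll": 0,"fingers": -1}
    - {"offset": [-0.002,0,-0.006],"roll": 0,"fingers": -1}
    - {"offset": [-0.002,0,-0.008],"roll": 0,"fingers": -1}
    - {"offset": [-0.002,0,-0.008],"roll": 0,"fingers": -1}

```text
time: 11.35
tool_pos: [0.5699, 0.0532, 0.1107]
ee_rot: [0.868, 0.497, 0.0, -0.0]
wrist_force: [-2.9, 1.1, -0.1]
finger_gap: 0.0141
grasp_force: 25.0
```

Emit:
servo_tool:
  increments:
    - {"offset": [0,0,-0.007],"roll": 0,"fingers": -1}
    - {"offset": [0,0,-0.014],"roll": 0,"fingers": -1}
    - {"offset": [0,0,-0.014],"roll": 0,"fingers": -1}

```text
time: 11.65
tool_pos: [0.57, 0.0531, 0.1129]
ee_rot: [0.868, 0.497, 0.0, 0.0]
wrist_force: [-0.8, 0.9, -1.9]
finger_gap: 0.014
grasp_force: 25.0
```

Emit:
servo_tool:
  increments:
    - {"offset": [0,0,-0.03],"roll": 0,"fingers": -1}
    - {"offset": [0,0,-0.07],"roll": 0,"fingers": -1}
    - {"offset": [0,0,-0.12],"roll": 0,"fingers": -1}
    - {"offset": [0,0,-0.25],"roll": 0,"fingers": -1}
    - {"offset": [0,0,-0.45],"roll": 0,"fingers": -1}
    - {"offset": [0,0,-0.65],"roll": 0,"fingers": -1}
    - {"offset": [0,0,-0.65],"roll": 0,"fingers": -1}

```text
time: 12.35
tool_pos: [0.5712, 0.0531, 0.2156]
ee_rot: [0.868, 0.497, 0.003, 0.002]
wrist_force: [-0.4, -0.3, -1.6]
finger_gap: 0.0139
grasp_force: 25.0
```

```bash
python3 s.py; python3 - <<'E'
from h import *
T=T_tool()
P,im=snap("top"); print("top",marks("top","red_basket",P))
P,im=snap("side","s6.png"); print("side",marks("side","red_basket",P),marks("side","nut",P,6))
hsv=cv2.cvtColor(im,cv2.COLOR_RGB2HSV); 
for a in arm.masks_of("top","red_basket")[:1]:
    c=max(cv2.findContours(a["mask"].astype(np.uint8),0,2)[0],key=cv2.contourArea); Pt=campose("top")
    b=cv2.boxPoints(cv2.minAreaRect(c)); print([np.round(onz("top",Pt,*q,.03)[:2],3).tolist() for q in b])
print(np.round(T[:3,:3].T@(np.array([.535,.282,T[2,3]])-T[:3,3])/0.15,3), T)
E
```

```text
{'time': 12.35, 'tool_pos': [0.5712, 0.0531, 0.2156], 'wrist_force': [-0.3942, -0.3283, -1.6371], 'finger_gap': 0.0139, 'ft_torque': [-0.0607, 0.0497, 0.0151], 'grasp_force': 24.9611}
yaw y -30.37770704104489 force in tool [-0.49 -0.18  1.63] J6 0.5784923258779766
top [(0.65, [0.726, 0.266, -0.001]), (0.57, [0.536, 0.283, -0.002]), (0.33, [0.562, 0.028, 0.181])]
side [(0.7, [0.535, 0.281, 0.001])] [(0.75, [0.57, 0.057, 0.172]), (0.63, [0.732, 0.089, -0.005]), (0.52, [0.559, 0.027, 0.056]), (0.48, [0.603, -0.103, -0.0])]
[[0.637, 0.379], [0.649, 0.209], [0.44, 0.19], [0.429, 0.357]]
[ 1.194e+00 -9.800e-01 -1.000e-03] [[ 5.05676980e-01  8.62696756e-01  6.71551330e-03  5.71197980e-01]
 [ 8.62715164e-01 -5.05690081e-01  2.96921829e-04  5.31384673e-02]
 [ 3.65212196e-03  5.64342862e-03 -9.99977407e-01  2.15638178e-01]
 [ 0.00000000e+00  0.00000000e+00  0.00000000e+00  1.00000000e+00]]
```

Emit:
servo_tool:
  increments:
    - {"offset": [0.1,-0.08,0],"roll": 0,"fingers": -1}
    - {"offset": [0.3,-0.25,0],"roll": 0,"fingers": -1}
    - {"offset": [0.5,-0.41,0],"roll": 0,"fingers": -1}
    - {"offset": [0.7,-0.57,0],"roll": 0,"fingers": -1}
    - {"offset": [0.9,-0.74,0],"roll": 0,"fingers": -1}
    - {"offset": [0.9,-0.74,0],"roll": 0,"fingers": -1}

```text
time: 13.25
tool_pos: [0.5411, 0.2292, 0.2093]
ee_rot: [0.867, 0.499, -0.001, -0.001]
wrist_force: [0.9, -0.3, -2.6]
finger_gap: 0.0139
grasp_force: 25.0
```

Emit:
servo_tool:
  increments:
    - {"offset": [0.15,-0.12,0.05],"roll": 0,"fingers": -1}
    - {"offset": [0.29,-0.24,0.2],"roll": 0,"fingers": -1}
    - {"offset": [0.29,-0.24,0.4],"roll": 0,"fingers": -1}
    - {"offset": [0.29,-0.24,0.6],"roll": 0,"fingers": -1}
    - {"offset": [0.29,-0.24,0.75],"roll": 0,"fingers": -1}
    - {"offset": [0.29,-0.24,0.8],"roll": 0,"fingers": -1}
    - {"offset": [0.29,-0.24,0.8],"roll": 0,"fingers": -1}

```text
time: 13.95
tool_pos: [0.5329, 0.2809, 0.0892]
ee_rot: [0.868, 0.497, -0.001, -0.0]
wrist_force: [-0.4, 0.5, -1.3]
finger_gap: 0.0137
grasp_force: 25.0
```

```bash
python3 s.py; python3 - <<'E'
from h import *
P,im=snap("side","s7.png"); print("side",marks("side","red_basket",P),marks("side","nut",P,6))
P,im=snap("wrist","w7.png"); print(marks("wrist","nut",P),marks("wrist","red_basket",P))
E
```

```text
{'time': 13.95, 'tool_pos': [0.5329, 0.2809, 0.0892], 'wrist_force': [-0.4315, 0.4724, -1.2747], 'finger_gap': 0.0137, 'ft_torque': [-0.0385, 0.1015, 0.0473], 'grasp_force': 24.9611}
yaw y -30.39091602464668 force in tool [ 0.19 -0.61  1.28] J6 0.9731895446133842
side [(0.89, [0.534, 0.28, -0.001])] [(0.75, [0.532, 0.279, 0.053]), (0.69, [0.732, 0.086, -0.001]), (0.55, [0.605, -0.102, -0.004])]
[(0.96, [0.539, 0.281, 0.059])] []
```

View pics/w7.png

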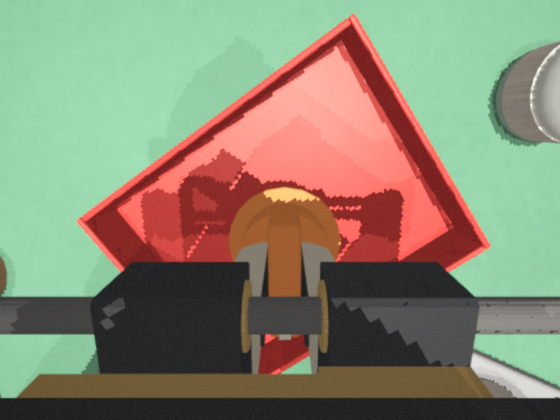

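Nut (285,225) hangs over the middle of the red basket. Lowering most of the way, then by feel.

Emit:
servo_tool:
  increments:
    - {"offset": [0,0,0.1],"roll": 0,"fingers": -1}
    - {"offset": [0,0,0.2],"roll": 0,"fingers": -1}
    - {"offset": [0,0,0.26],"roll": 0,"fingers": -1}
    - {"offset": [0,0,0.29],"roll": 0,"fingers": -1}
    - {"offset": [0,0,0.29],"roll": 0,"fingers": -1}
    - {"offset": [0,0,0.29],"roll": 0,"fingers": -1}

```text
time: 14.85
tool_pos: [0.5334, 0.2815, 0.047]
ee_rot: [0.868, 0.497, 0.0, 0.0]
wrist_force: [-0.3, -0.5, -1.3]
finger_gap: 0.0134
grasp_force: 25.0
```

Emit:
servo_tool:
  increments:
    - {"offset": [0,0,0.007],"roll": 0,"fingers": -1}
    - {"offset": [0,0,0.013],"roll": 0,"fingers": -1}
    - {"offset": [0,0,0.02],"roll": 0,"fingers": -1}
    - {"offset": [0,0,0.02],"roll": 0,"fingers": -1}

```text
time: 15.25
tool_pos: [0.5332, 0.2814, 0.0437]
ee_rot: [0.868, 0.497, 0.0, -0.0]
wrist_force: [0.6, 0.1, -1.7]
finger_gap: 0.014
grasp_force: 25.0
```

Emit:
servo_tool:
  increments:
    - {"offset": [0,0,0.006],"roll": 0,"fingers": -1}
    - {"offset": [0,0,0.012],"roll": 0,"fingers": -1}
    - {"offset": [0,0,0.018],"roll": 0,"fingers": -1}
    - {"offset": [0,0,0.018],"roll": 0,"fingers": -1}

```text
time: 15.65
tool_pos: [0.5332, 0.2814, 0.0409]
ee_rot: [0.868, 0.497, -0.0, -0.0]
wrist_force: [0.5, -0.4, -2.2]
finger_gap: 0.0138
grasp_force: 25.0
```

Emit:
servo_tool:
  increments:
    - {"offset": [0,0,0.003],"roll": 0,"fingers": -1}
    - {"offset": [0,0,0.006],"roll": 0,"fingers": -1}
    - {"offset": [0,0,0.006],"roll": 0,"fingers": -1}

```text
time: 15.95
tool_pos: [0.5332, 0.2814, 0.0401]
ee_rot: [0.868, 0.497, -0.0, 0.0]
wrist_force: [0.5, 0.7, -2.3]
finger_gap: 0.0139
grasp_force: 25.0
```

Emit:
servo_tool:
  increments:
    - {"offset": [0,0,0.003],"roll": 0,"fingers": -1}
    - {"offset": [0,0,0.006],"roll": 0,"fingers": -1}
    - {"offset": [0,0,0.006],"roll": 0,"fingers": -1}

```text
time: 16.25
tool_pos: [0.5332, 0.2814, 0.0392]
ee_rot: [0.868, 0.497, -0.0, -0.0]
wrist_force: [0.3, -0.3, -2.0]
finger_gap: 0.0139
grasp_force: 25.0
```

Emit:
servo_tool:
  increments:
    - {"offset": [0,0,0.004],"roll": 0,"fingers": -1}
    - {"offset": [0,0,0.007],"roll": 0,"fingers": -1}
    - {"offset": [0,0,0.007],"roll": 0,"fingers": -1}

```text
time: 16.55
tool_pos: [0.5333, 0.2815, 0.039]
ee_rot: [0.868, 0.497, 0.0, -0.0]
wrist_force: [-3.7, -1.9, 8.3]
finger_gap: 0.0139
grasp_force: 25.0
```

```bash
python3 s.py
```

```text
{'time': 16.55, 'tool_pos': [0.5333, 0.2815, 0.039], 'wrist_force': [-3.7448, -1.8819, 8.3329], 'finger_gap': 0.0139, 'ft_torque': [-0.3693, 0.9017, 0.0315], 'grasp_force': 24.9632}
yaw y -30.37413921154837 force in tool [-3.52 -2.28 -8.33] J6 0.9734311693945543
```

Floor contact (10 N). Easing off half a millimetre, opening and rising.

Emit:
servo_tool:
  increments:
    - {"offset": [0,0,-0.004],"roll": 0,"fingers": -1}
    - {"offset": [0,0,-0.004],"roll": 0,"fingers": -0.65}
    - {"offset": [0,0,-0.004],"roll": 0,"fingers": -0.5}
    - {"offset": [0,0,-0.004],"roll": 0,"fingers": -0.3}
    - {"offset": [0,0,-0.004],"roll": 0,"fingers": -0.1}
    - {"offset": [0,0,-0.004],"roll": 0,"fingers": -0.1}
    - {"offset": [0,0,-0.004],"roll": 0,"fingers": -0.1}
  squeeze: 5

```text
time: 17.25
tool_pos: [0.5333, 0.2814, 0.0388]
ee_rot: [0.868, 0.497, 0.0, -0.0]
wrist_force: [0.4, 0.1, -0.2]
finger_gap: 0.0416
grasp_force: 0.0
```

Emit:
servo_tool:
  increments:
    - {"offset": [0,0,-0.1],"roll": 0,"fingers": -0.1}
    - {"offset": [0,0,-0.3],"roll": 0,"fingers": -0.1}
    - {"offset": [0,0,-0.6],"roll": 0,"fingers": -0.1}
    - {"offset": [0,0,-0.9],"roll": 0,"fingers": -0.1}
    - {"offset": [0,0,-1],"roll": 0,"fingers": -0.1}
    - {"offset": [0,0,-1],"roll": 0,"fingers": -0.1}
    - {"offset": [0,0,-1],"roll": 0,"fingers": -0.1}

```text
time: 17.95
tool_pos: [0.533, 0.2813, 0.1882]
ee_rot: [0.868, 0.497, -0.0, -0.0]
wrist_force: [-0.3, 0.0, -0.9]
finger_gap: 0.0417
grasp_force: 0.0
```

```bash
python3 s.py; python3 - <<'E'
from h import *
P,im=snap("side","s8.png"); print("side",marks("side","red_basket",P),marks("side","nut",P,6),marks("side","nut_grip",P,6))
cv2.imwrite("pics/s8c.png",cv2.resize(im[100:260,140:340,::-1],None,fx=3,fy=3))
E
```

```text
{'time': 17.95, 'tool_pos': [0.533, 0.2813, 0.1882], 'wrist_force': [-0.3344, 0.0271, -0.8855], 'finger_gap': 0.0417, 'ft_torque': [-0.0858, 0.1149, 0.0302], 'grasp_force': 0.0}
yaw y -30.37274942295956 force in tool [-0.15 -0.3   0.89] J6 0.9733875569412911
side [(0.66, [0.532, 0.283, 0.002])] [(0.86, [0.533, 0.285, 0.001]), (0.55, [0.603, -0.102, 0.001]), (0.47, [0.733, 0.09, -0.002])] [(0.83, [0.534, 0.282, 0.049]), (0.56, [0.601, -0.105, 0.03]), (0.47, [0.727, 0.087, 0.033])]
```

View pics/s8c.png

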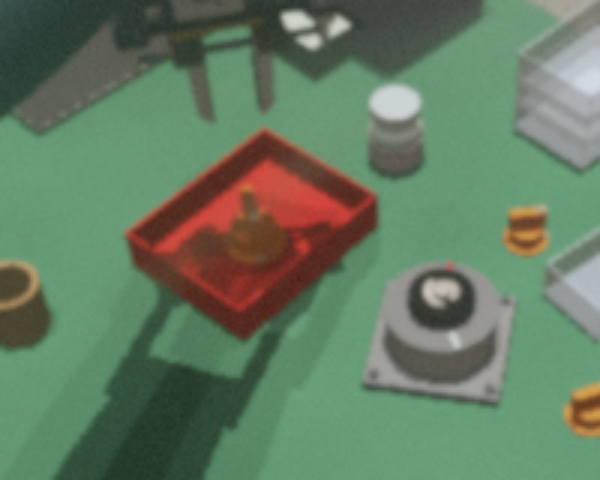

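The nut stands upright in the middle of the red basket (crop pixel 255,235). The spindle is bare, the gripper is clear and the bystanders in this crop (jar, core, small nuts) are in place. Handing in.

```bash
python3 -c "
from workcell import arm
print(arm.sign_off())"
```

```text
the job is handed in; nothing more can be done
None
```

The nut was turned clockwise to the white line, lifted off the spindle without forcing and stood upright in the middle of the red basket; the job is handed in, but no verdict was returned.

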